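Lock the chip-tray carrier at its inspection station

ROBOT

A 6-joint arm with a two-finger parallel gripper is mounted at the origin on the work surface. World frame = base frame: x ahead of the robot, y to its left, z up, the work surface at z = 0. Lengths are in mm, angles in rad, forces in N, time in s.
With the tool pointing down it reaches from about 275 to 975 mm from the base axis. Payload 8.4 kg.
Tool frame: the origin (TCP) lies at the very end of the fingers, on their centre line; the grasp point (between the pads) lies ctrl.grip_point_offset behind it (ctrl.grip_point_offset is the distance from the TCP to the grasp point, in mm); z points along the fingers, y is the line along which they close (so a half turn about z gives the same grasp; the last joint's range is limited). The gripper opens to 92 mm and grips with 3 to 60 N. Pads are 20 mm wide; open, the fingers measure 128 mm over their backs; the gripper's body (75 mm by 189 mm) begins 69 mm behind the grasp point.
Start: joints at [1.347, 0.353, 1.633, -0, 1.155, -0.002], TCP at [137.489, 609.692, 214.583] pointing down, gripper open.
Joint ranges: [-2.63, 2.63], [-0.92, 2.1], [0.06, 2.66], [-1.3, 4.44], [0, 2.69], [-3.02, 3.02]. Speed limits (rad/s): [2.22, 2.22, 2.79, 3.14, 3.14, 3.14].

INTERFACE

Orientations are given as [roll, pitch, yaw] about the fixed x, y, z axes, in that order (R = Rz(yaw) Ry(pitch) Rx(roll)).
In Python, from workcell import ctrl, vision gives the robot as it stands. The module is installed in compiled form; this text tells all that it offers.
- The arm moves only by the shell command python3 -m crank 'ROWS' [FORCE]. ROWS is JSON, a list of rows, each a list of 3 entries, a list of its own where there are three numbers: the shift along the tool's x, y, z in m, then the turn about the tool's z in rad, then the gripper's target within -1 to 1 (fully open at 1, half-way at 0, shut at -1). In form: [[[x, y, z], spin, claw], ...]. A call has 1 to 20 rows; each row shifts and turns the commanded pose from where the row before left it, along the tool's axes as they then stand; what a row does not reach is not made up. A row lasts 1/10 s, in which the tool goes at most 50 mm and 8.59 degrees, less where a joint would pass 70% of its speed; a pose out of reach is approached as far as the arm can. A call is refused whole if a number of a shift passes 0.05 or a number of a turn 0.15, either way. A call with a gripper value outside its range is refused whole. The fingers move at their own pace and stop on an object; FORCE is the grip in N (left out, the last holds). Time passes only in rows, so rows that do not move let the fingers close. It gives the time, the measured TCP pose, the force, the opening and the grip force at its end, in the units of the state.
- ctrl.read_state(): the state, without advancing time (a new reading comes with each control period).
- vision.camera(name): name is "side" or "top" or "wrist"; returns a dict with "pixels" (420x560x3 uint8, red, green, blue), "range_z" (420x560 float32, mm along the optical axis (not along the pixel's ray), 0 where there is no reading), "camera_matrix" (3x3 intrinsics, pixels), "R" (3x3) and "t" (3): a world point X has camera coordinates R X + t. Camera axes: x right, y down, z forward; pixel columns grow to the right and rows downward; lengths in mm; the calibration is good to about 2 mm. A picture is of the moment at which its call begins.
- ctrl.close_job(): hands the job in; it is judged then, once.
The state is a dict: "time": time; "q": joint angles; "joint_vel": joint speeds; "joint_torque": joint torques, N m; "ee_pos": TCP position; "orientation": TCP orientation; "contact_force": force on the tool from outside, world axes, zero at the start; "ft_torque": the same for the moment, N m; "width": opening from 0.0 (shut) to 1.0 (fully open); "grasp_force": force on a finger pad.
Only numpy, scipy, OpenCV 4.12 (cv2) and the standard library are available. Lean on these libraries where they do the work, as an engineer would, in place of code of your own. Each camera call takes 0.05 s, during which the arm holds its last target. There are 200 camera calls.

TASK

Lock the chip-tray carrier at its inspection station: stand the red-headed lock pin from the yellow stand in the hole of the carrier's blue block, and slide the carrier along its track, away from its starting end, until the pin drops fully home in the station hole hidden underneath. Slide slowly and stop as soon as the pin catches; do not force the carrier against it. Do not disturb the flask, the green tub or the stack of trays.

Things in the scene. Friction and masses are not known exactly. Their poses are not given: they have to be found in the camera images.
- track: Fixed track, 160 (x) by 340 (y) by 30 mm high; origin under its centre, on the table. The carrier slides along its +y. A steel strip (top 30 mm above the table) lies under the carrier's pin hole. It has one hole, 13 mm wide, 18 deep, always hidden under the carrier, its place not measured: it comes under the carrier's hole at a joint value somewhere from 0.055 to 0.115.
- carrier (a joint): Position of the carrier along the track's +y, m, 0 to 0.125; starts between 0 and 0.030. About 2.5 N of friction; stays where it is left. The carrier is an aluminium plate (top 41 mm above the table) with a grey chip tray clipped on (top 50 mm) and a blue block 50 by 40 mm.
- carrier_hole (a point): Centre of the mouth of the vertical through hole in the carrier's blue block, 55 mm above the table. Hole 12 mm wide with a 2 mm chamfer, block 22 mm thick; the strip is 3 mm below the block. Moves with the carrier; axes as the track's.
- carrier_grip (a point): Centre of the top of the carrier's upright black grip, a block 24 by 24 mm rising 50 mm above the plate, its top 91 mm above the table, 85 mm from the hole along the track's +y; faces parallel to the track's x and y.
- pin: Lock pin, upright: steel shank 10 mm across, 40 mm long, foot chamfered; above it a red round head 20 mm across, 28 mm high; 68 mm in all, about 60 g. Origin at the foot's tip, z up. Foot above the table: 9 mm in the stand, 30 mm riding on the strip in the carrier's hole, 15 mm fully home with the head resting on the blue block.
- pin_stand: Fixed yellow block 60 by 60 by 45 mm that holds the pin upright in its centre; origin at the centre of its underside.
- chip_tub: Bystander: open green tub 70 by 90 by 35 mm, loose; origin at the centre of its underside.
- flask: Bystander: blue flask 66 mm across, 200 mm high, loose; origin at the centre of its underside.
- tray_stack: Bystander: stack of chip trays 100 by 140 by 32 mm, loose; origin at the centre of its underside.

How it is judged (in metres and radians):
On the way:
1. the pin stands in the hole of the carrier's blue block (z of pin in the frame of track below 0.045 m and horizontal distance between pin and carrier_hole below 0.005 m and angle between pin's own z axis and vertical below 0.2 rad), for 0.2 s.
At the end, for the whole second after the job is handed in: The pin stands upright (within 0.15 rad) in the carrier's hole (within 4 mm of its axis) and fully home in the station hole (foot under 19 mm above the track's underside, head within 4 mm of the blue block); carrier over 50 mm along its travel; pin and carrier at rest (z of pin in the frame of track below 0.019 m and horizontal distance between pin and carrier_hole below 0.004 m and angle between pin's own z axis and vertical below 0.15 rad and value of joint carrier above 0.05 m and velocity of joint carrier between -0.005 and 0.005 m/s and linear speed of pin below 0.01 m/s); the robot touches nothing.
It fails at once if the carrier is forced against the pin, or the pin pressed hard on the track or carrier (over 60 N) (contact force between pin and track above 60 N).
It fails at once if the flask is moved more than 20 mm or tipped (distance of flask from where it was at the start of the episode above 0.02 m or angle between flask's own z axis and vertical above 0.3 rad).
It fails at once if the green tub is moved more than 20 mm (distance of chip_tub from where it was at the start of the episode above 0.02 m).
It fails at once if the stack of trays is moved more than 20 mm (distance of tray_stack from where it was at the start of the episode above 0.02 m).
It also fails if it takes over 64 s, if anything falls off the work surface, if the arm or the gripper's body presses on something with over 40 N, if the wrist force passes 120 N, or if a joint passes its speed limit or range.

## Working session

There is one attempt and no reset: what is moved stays moved. The work goes in short steps, Python scripts to look and compute and a shell command to move; the robot and the scene stay as the last step left them, time stands still between calls to the robot, and variables do not carry over. Pictures are saved under pics/ and viewed, at most 10 in all, crops included, and the job is handed in when it is done.

```bash
mkdir -p pics; cat > h.py <<'E'
import numpy as np, cv2
from workcell import ctrl, vision
def snap(n,f):
    c=vision.camera(n); np.savez(f'pics/{f}.npz',**c)
    cv2.imwrite(f'pics/{f}.png',c['pixels'][:,:,::-1]); return c
def load(f): return np.load(f'pics/{f}.npz')
def w(c,u,v,z=None):
    "world pt of pixel: by depth, or on plane z"
    K,R,t=c['camera_matrix'],c['R'],c['t']
    r=np.linalg.inv(K)@[u,v,1]; o=-R.T@t; d=R.T@r
    s=np.median(c['range_z'][v-1:v+2,u-1:u+2]) if z is None else (z-o[2])/d[2]
    return (o+s*d).round(1)
E
python3 - <<'E'
from h import *
a=snap('top','top1'); b=snap('side','side1')
cv2.imwrite('pics/a.png',np.hstack([cv2.resize(x['pixels'][:,:,::-1],(400,300),interpolation=cv2.INTER_AREA) for x in (a,b)]))
print(ctrl.read_state(),ctrl.grip_point_offset)
E
```

```text
{'time': 0.1, 'q': array([ 1.34659019e+00,  3.53566452e-01,  1.63403862e+00, -1.30147334e-05,
        1.15520882e+00, -2.42420465e-03]), 'joint_vel': array([-0.00038773, -0.00179603, -0.00297625,  0.00016133,  0.000304  ,
       -0.00082411]), 'joint_torque': array([-1.29834065e-03, -5.94903517e+01, -3.34929442e+01,  6.98283850e-02,
        1.83900649e-02, -5.03515412e-05]), 'ee_pos': array([137.40182838, 609.26109972, 213.95558658]), 'orientation': array([-3.14037139e+00,  8.93993204e-06,  2.91981599e+00]), 'contact_force': array([ 0.06923568,  0.29662707, -0.04379131]), 'ft_torque': array([-0.02747842, -0.00659159, -0.05201538]), 'grasp_force': 0.0, 'width': 1.0022697416911763} 18.700000000000003
```

View pics/top1.png

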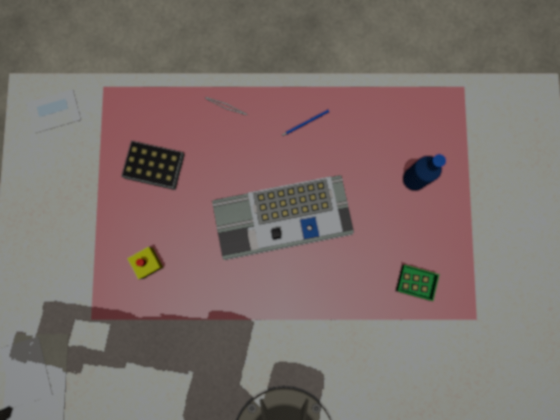

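View pics/side1.png

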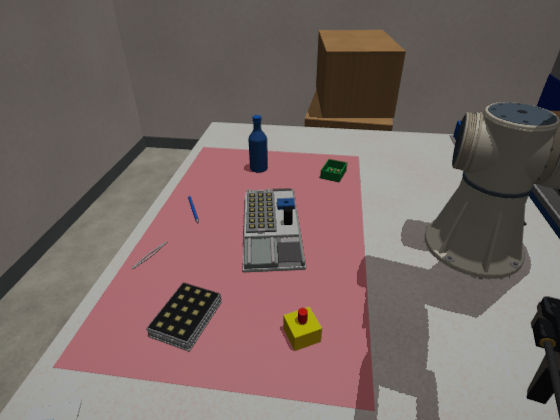

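The top view shows the stand with the red pin at (141,262), the grip at (276,233), the blue block at (310,228), the flask at (420,172), the tub at (417,282) and the trays at (153,165). The side view agrees: the track is clear and its empty end is toward the stand. I'll enlarge the top view.

```bash
python3 - <<'E'
from h import *
a=load('top1'); im=a['pixels'][:,:,::-1]
A=cv2.resize(im[170:270,200:360],None,fx=5,fy=5,interpolation=cv2.INTER_CUBIC)
B=cv2.resize(im[240:285,120:170],None,fx=5,fy=5,interpolation=cv2.INTER_CUBIC)
A[:225,:250][:0]=0
cv2.imwrite('pics/cropA.png',A)
hsv=cv2.cvtColor(im,cv2.COLOR_BGR2HSV)
def cen(m,z,n):
    k,l,s,c=cv2.connectedComponentsWithStats(m.astype('uint8'))
    for i in range(1,k):
        if s[i,4]>8: print(n,c[i].round(1),s[i,4],w(a,*c[i],z), cv2.minAreaRect(np.argwhere(l==i)[:,::-1].astype('float32'))[1:])
H,S,V=cv2.split(hsv)
sub=np.zeros_like(H,bool); sub[170:285,120:360]=1
cen(sub&((H<6)|(H>174))&(S>190),77,'red')
cen(sub&(abs(H.astype(int)-28)<6)&(S>180)&(V>120),45,'yel')
cen(sub&(H>100)&(H<125)&(S>150),55,'blue')
g=np.zeros_like(sub); g[222:245,266:288]=1
cen(g&(V<50),91,'grip')
E
```

```text
red [140.7 261.9] 30 [432.5 347.6  77. ] ((4.949747085571289, 5.656853675842285), 45.0)
yel [143.8 262.9] 413 [431.2 349.6  45. ] ((22.242443084716797, 23.31085968017578), 60.945396423339844)
blue [309.3 227.7] 209 [518.  -61.8  55. ] ((17.84657096862793, 13.335897445678711), 78.69007110595703)
grip [275.9 232.9] 71 [501.5  20.9  91. ] ((9.216353416442871, 7.761139392852783), 75.96376037597656)
```

View pics/cropA.png

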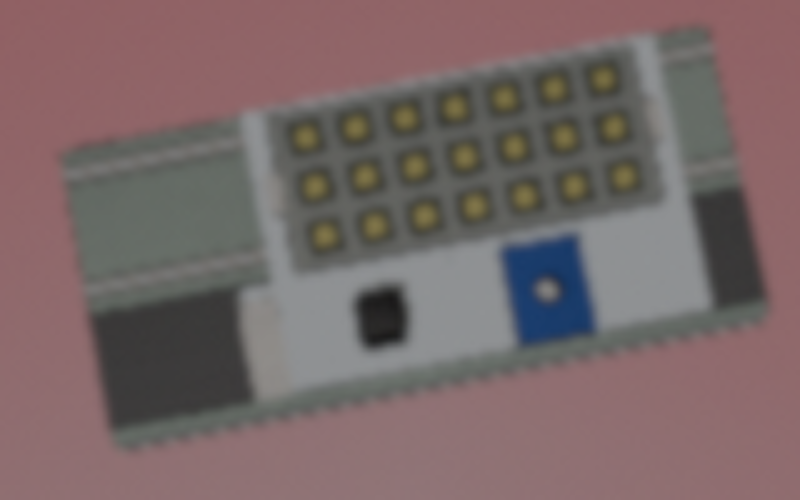

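```bash
python3 -m crank '[[[-0.0288,-0.0159,0],0,1],[[-0.0288,-0.0159,0],0,1],[[-0.0288,-0.0159,0],0,1],[[-0.0288,-0.0159,0],0,1],[[-0.0288,-0.0159,0],0,1],[[-0.0288,-0.0159,0],0,1],[[-0.0288,-0.0159,0],0,1],[[-0.0288,-0.0159,0],0,1],[[-0.0288,-0.0159,0],0,1],[[-0.0288,-0.0159,0],0,1],[[-0.0288,-0.0159,0],0,1],[[-0.0288,-0.0159,0],0,1],[[0,0,0],0.144,1],[[0,0,0],0.144,1],[[0,0,0],0.144,1],[[0,0,0],0.144,1],[[0,0,0],0.144,1],[[0,0,0],0.144,1],[[0,0,0],0.144,1],[[0,0,0],0.144,1]]'
python3 - <<'E'
from h import *
c=snap('wrist','w1'); print(ctrl.read_state()['ee_pos'],ctrl.read_state()['orientation'],w(c,280,210),-c['R'].T@c['t'])
E
```

```text
time: 2.1
ee_pos: [432.4, 347.3, 214.2]
orientation: [-3.141, 0.0, 1.762]
contact_force: [0.7, 0.6, -0.9]
width: 1.003
grasp_force: 0.0
[432.44962008 347.37152939 214.25514743] [-3.14100730e+00  3.31860391e-04  1.75303753e+00] [426.3 343.9  76.7] [418.25779765 418.36875839 384.30885117]
```

View pics/w1.png

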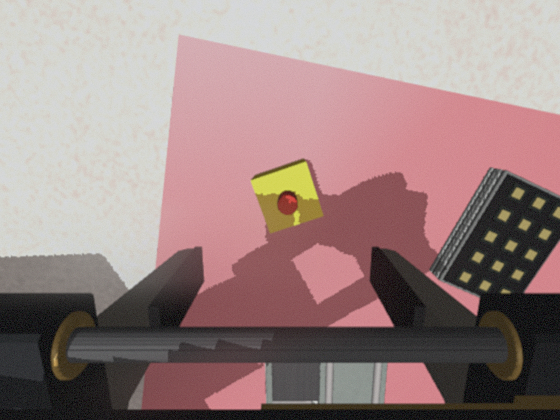

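The wrist view shows the red head at (288,203), with the stand around it centred near (288,198).

```bash
python3 - <<'E'
from h import *
c=load('w1'); im=c['pixels'][:,:,::-1]
H,S,V=cv2.split(cv2.cvtColor(im,cv2.COLOR_BGR2HSV))
m=np.zeros_like(H); m[185:220,270:305]=1
m=m.astype(bool)&((H<8)|(H>172))&(S>150)
p=np.argwhere(m)[:,::-1].astype('float32'); (u,v),r=cv2.minEnclosingCircle(p); print(u,v,r,p.mean(0),w(c,u,v,77),w(c,*p.mean(0),77), w(c,288,203))
for q in [(251,182),(310,160),(325,215),(268,235)]: print(w(c,*q,45))
print(w(c,288,198,45))
s=ctrl.read_state();print(s['time'],s['ee_pos'],s['orientation'])
E
```

```text
287.0 202.5 10.920265197753906 [287.06345 202.84592] [431.5 352.4  77. ] [431.6 352.1  77. ] [432.5 352.1  77.2]
[392.5 359.6  45. ]
[447.2 393.   45. ]
[474.7 340.   45. ]
[419.7 306.8  45. ]
[432.9 350.4  45. ]
2.15 [432.44962008 347.37152939 214.25514743] [-3.14100730e+00  3.31860391e-04  1.75303753e+00]
```

```bash
python3 -m crank '[[[0.0034,0.0006,0.01],0,0.2],[[0,0,0.025],0,0],[[0,0,0.025],0,0],[[0,0,0.025],0,0],[[0,0,0.025],0,0],[[0,0,0.02],0,0],[[0,0,0.02],0,0],[[0,0,0.012],0,0],[[0,0,0],0,-0.3],[[0,0,0],0,-1],[[0,0,0],0,-1],[[0,0,0],0,-1],[[0,0,0],0,-1],[[0,0,0],0,-1],[[0,0,0],0,-1]]' 20
```

```text
time: 3.65
ee_pos: [433.2, 351.4, 53.3]
orientation: [3.14, -0.001, 1.768]
contact_force: [0.8, 0.1, 6.8]
width: 0.214
grasp_force: 20.0
```

```bash
python3 -m crank '[[[0,0,-0.01],0,-1],[[0,0,-0.02],0,-1],[[0,0,-0.025],0,-1],[[0,0,-0.025],0,-1],[[0,0,-0.03],0,-1],[[0,0,0],0,-1],[[0,0,0],0,-1]]'
python3 - <<'E'
from h import *
s=ctrl.read_state();print(s['ee_pos'],s['width'])
yaw=s['orientation'][2]
d=np.array([518-10,-61.8+49])-s['ee_pos'][:2]  # stop short for a look? +50mm along track from hole
d=np.array([518,-61.8])-s['ee_pos'][:2]
print(d, d@[np.cos(yaw),np.sin(yaw)], d@[np.sin(yaw),-np.cos(yaw)])
E
```

```text
time: 4.35
ee_pos: [432.6, 351.0, 163.2]
orientation: [3.141, -0.001, 1.768]
contact_force: [0.2, 0.2, -1.3]
width: 0.214
grasp_force: 20.0
[432.63254155 351.04364165 163.24330161] 0.21406695442852686
[  85.36745845 -412.84364165] -421.56732307916116 2.909900693966833
```

```bash
python3 -m crank '[[[-0.0313,0.0002,0],0,-1],[[-0.0313,0.0002,0],0,-1],[[-0.0313,0.0002,0],0,-1],[[-0.0313,0.0002,0],0,-1],[[-0.0313,0.0002,0],0,-1],[[-0.0313,0.0002,0],0,-1],[[-0.0313,0.0002,0],0,-1],[[-0.0313,0.0002,0],0,-1],[[-0.0313,0.0002,0],0,-1],[[-0.0313,0.0002,0],0,-1],[[-0.0313,0.0002,0],0,-1],[[-0.0313,0.0002,0],0,-1],[[-0.0313,0.0002,0],0,-1],[[-0.0313,0.0002,0],0,-1],[[-0.0313,0.0002,0],0,-1],[[-0.0313,0.0002,0],0,-1],[[0,0,0],0,-1],[[0,0,0],0,-1]]'
python3 - <<'E'
from h import *
c=snap('wrist','w2'); print(ctrl.read_state()['ee_pos'],ctrl.read_state()['orientation'])
E
```

```text
time: 6.15
ee_pos: [532.6, -139.5, 161.2]
orientation: [-3.139, -0.001, 1.766]
contact_force: [-0.3, 0.6, -1.0]
width: 0.211
grasp_force: 20.0
[ 532.62698195 -138.88900622  161.41637532] [-3.13943165e+00 -1.43008899e-03  1.76718136e+00]
```

View pics/w2.png

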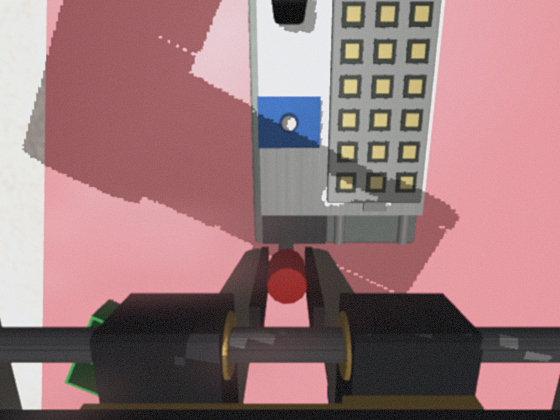

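The hole is at (290,123) in the blue block (258–321, 97–148). The pin is held with its head at (287,280), and the track is parallel to the image columns.

```bash
python3 - <<'E'
from h import *
c=load('w2'); im=c['pixels'][:,:,::-1]; H,S,V=cv2.split(cv2.cvtColor(im,cv2.COLOR_BGR2HSV))
b=np.zeros_like(H); b[85:160,250:330]=1
m=(b>0)&(H>100)&(H<125)&(S>110)
h=cv2.minAreaRect(np.argwhere(m)[:,::-1].astype('float32')); print(h, w(c,*h[0],55))
mm=m.astype('uint8'); k,l,s,ce=cv2.connectedComponentsWithStats(((1-mm)[108:138,275:305]).astype('uint8'),connectivity=4)
print([(s[i],ce[i]+[275,108]) for i in range(1,k)])
r=((H<8)|(H>172))&(S>150); r[:245]=0; r[310:]=0; r[:,:260]=0; r[:,315:]=0
p=np.argwhere(r)[:,::-1]; print('head',p.min(0),p.max(0), w(c,287,285,185))
print('hole',w(c,290,123,55),w(c,289,123,55),'strip seen',w(c,290,124))
st=ctrl.read_state();tcp=st['ee_pos'][:2];yaw=st['orientation'][2];print(tcp,yaw)
d=w(c,289.5,123,55)[:2]-tcp; print(d@[np.cos(yaw),np.sin(yaw)], d@[np.sin(yaw),-np.cos(yaw)])
E
```

```text
((288.9999694824219, 122.0), (61.99999237060547, 49.99999237060547), 0.0) [518.8 -62.9  55. ]
[(array([  6,   7,  16,  17, 207], dtype=int32), array([288.5410628 , 122.96135266]))]
head [267 249] [306 302] [ 532.5 -139.7  185. ]
hole [519.7 -63.5  55. ] [518.9 -63.7  55. ] strip seen [520.  -63.9  30.1]
[ 532.62698195 -138.88900622] 1.7671813566247045
76.44225683546732 1.6199615989104075
```

```bash
python3 -m crank '[[[0.025,0.0004,0],0,-1],[[0.025,0.0004,0],0,-1],[[0.0257,0.0005,0],0,-1],[[0,0,0.02],0,-1],[[0,0,0.015],0,-1],[[0,0,0.01],0,-1],[[0,0,0.005],0,-1],[[0,0,0],0,-1],[[0,0,0],0,-1]]'
python3 - <<'E'
from h import *
c=snap('side','s2'); w2=snap('wrist','w3')
im=np.hstack([cv2.resize(c['pixels'][170:250,240:340,::-1],(400,320),interpolation=cv2.INTER_CUBIC),cv2.resize(w2['pixels'][200:360,190:390,::-1],(400,320),interpolation=cv2.INTER_CUBIC)])
cv2.imwrite('pics/s2c.png',im)
E
```

```text
time: 7.1
ee_pos: [520.4, -65.0, 112.9]
orientation: [3.141, 0.0, 1.768]
contact_force: [0.3, 0.5, -1.1]
width: 0.209
grasp_force: 20.0
```

View pics/s2c.png

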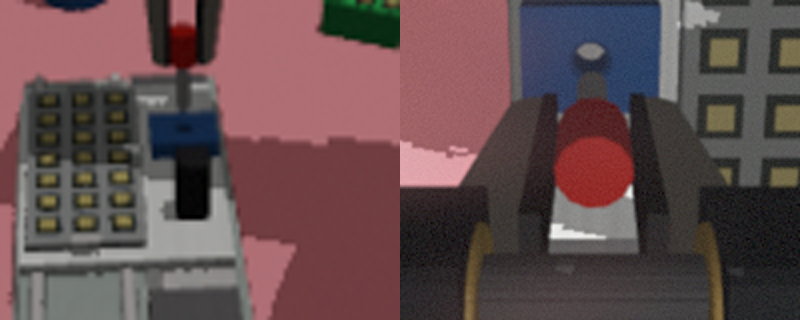

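The side crop shows the pin upright just above the block. The wrist crop has the foot at crop column 592 and the hole at (592,55), so they line up laterally. I'll check the fore-aft offset.

```bash
python3 - <<'E'
from h import *
c=load('w3'); s=ctrl.read_state(); print(s['ee_pos'],s['orientation'])
for v in range(212,256,2): print(v,c['pixels'][v,284:289].mean(0).round(),c['range_z'][v,286].round(),w(c,286,v))
yaw=s['orientation'][2]; ax=np.array([np.cos(yaw),np.sin(yaw)])
E
```

```text
[520.62709273 -65.13341757 113.16021908] [3.14067528e+00 3.01479577e-04 1.76756384e+00]
212 [ 56.  72. 106.] 235.0 [516.8 -49.9  55.2]
214 [ 54.  70. 104.] 235.0 [517.1 -51.3  55.1]
216 [ 55.  72. 105.] 236.0 [517.4 -52.7  55.3]
218 [ 55.  71. 105.] 237.0 [517.7 -54.1  55.5]
220 [51. 63. 92.] 238.0 [518.  -56.   53.6]
222 [112. 111. 115.] 263.0 [519.6 -63.9  30.3]
224 [127. 124. 125.] 263.0 [519.9 -65.5  30.2]
226 [128. 125. 125.] 264.0 [520.3 -67.2  30.1]
228 [124. 121. 122.] 265.0 [520.5 -68.5  31. ]
230 [52. 55. 67.] 260.0 [520.6 -69.   34.8]
232 [37. 42. 57.] 254.0 [520.5 -68.4  41.9]
234 [38. 41. 58.] 248.0 [520.5 -68.4  46.8]
236 [62. 60. 64.] 220.0 [519.1 -61.4  73.7]
238 [67. 65. 64.] 215.0 [519.1 -61.1  78.7]
240 [65. 64. 64.] 213.0 [519.2 -61.6  81.3]
242 [67. 65. 66.] 208.0 [519.1 -61.4  85.8]
244 [69. 67. 67.] 205.0 [519.2 -61.5  89. ]
246 [67. 64. 65.] 202.0 [519.2 -61.6  92.5]
248 [70. 56. 57.] 199.0 [519.2 -61.5  96.2]
250 [84. 36. 37.] 182.0 [518.3 -57.2 111.4]
252 [83. 33. 36.] 180.0 [518.2 -56.5 116.1]
254 [83. 31. 35.] 175.0 [518.2 -56.5 119.3]
```

The pin axis is about 3.7 mm behind the hole along the track. I'll correct that, then insert.

```bash
python3 -m crank '[[[0.0036,0,0],0,-1],[[0,0,0],0,-1],[[0,0,0.005],0,-1],[[0,0,0.005],0,-1],[[0,0,0.004],0,-1],[[0,0,0.003],0,-1],[[0,0,0.003],0,-1],[[0,0,0],0,-1]]'
```

```text
time: 8.0
ee_pos: [519.2, -61.4, 92.1]
orientation: [-3.141, -0.0, 1.768]
contact_force: [-0.6, -0.2, -0.4]
width: 0.214
grasp_force: 20.0
```

```bash
python3 -m crank '[[[0,0,0.004],0,-1],[[0,0,0.004],0,-1],[[0,0,0.004],0,-1],[[0,0,0.003],0,-1],[[0,0,0.001],0,-1],[[0,0,0],0,-1],[[0,0,0],0,-1]]'
```

```text
time: 8.7
ee_pos: [519.6, -61.5, 76.7]
orientation: [3.142, 0.0, 1.768]
contact_force: [-0.6, 0.3, -0.7]
width: 0.21
grasp_force: 20.0
```

```bash
python3 -m crank '[[[0,0,0],0,-0.4],[[0,0,0],0,-0.2],[[0,0,0],0,0],[[0,0,0],0,0],[[0,0,-0.015],0,0],[[0,0,-0.025],0,0],[[0,0,-0.025],0,0],[[-0.015,0,0],0,0],[[-0.02,0,0],0,0],[[-0.02,0,0],0,0],[[0,0,0],0,0],[[0,0,0],0,0]]'
python3 - <<'E'
from h import *
c=snap('wrist','w4'); s=snap('side','s4'); print(ctrl.read_state()['ee_pos'])
cv2.imwrite('pics/s4c.png',np.hstack([cv2.resize(s['pixels'][170:250,240:340,::-1],(375,300),interpolation=cv2.INTER_CUBIC),cv2.resize(c['pixels'][:,:,::-1],(400,300))]))
E
```

```text
time: 9.9
ee_pos: [529.8, -115.8, 140.8]
orientation: [-3.141, -0.001, 1.766]
contact_force: [-0.3, 0.5, -1.0]
width: 0.499
grasp_force: 0.0
[ 529.70187655 -115.04406434  140.96078321]
```

View pics/s4c.png

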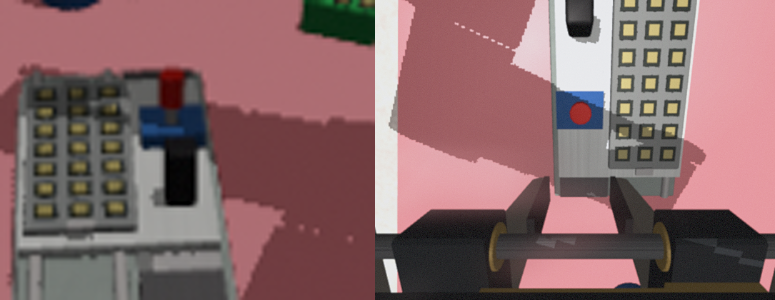

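Both views show the pin upright in the blue block. Next I'll take hold of the black grip lightly, closing across the track.

```bash
python3 -m crank '[[[0.023,0,0],0,0],[[0.023,0,0],0,0],[[0.023,0,0],0,0],[[0.023,0,0],0,0],[[0.023,0,0],0,0],[[0.023,0,0],0,0],[[0,0,0.02],0,0],[[0,0,0.02],0,0],[[0,0,0.02],0,0],[[0,0,0.017],0,0],[[0,0,0],0,-1],[[0,0,0],0,-1],[[0,0,0],0,-1],[[0,0,0],0,-1]]' 8
```

```text
time: 11.4
ee_pos: [502.6, 20.0, 65.2]
orientation: [-3.141, -0.0, 1.768]
contact_force: [-4.4, 0.2, 2.7]
width: 0.263
grasp_force: 8.0
```

```bash
python3 -m crank '[[[0.001,-0.0003,0],0,-1],[[0.002,0,0],0,-1],[[0.002,0,0],0,-1],[[0.002,0,0],0,-1],[[0.002,0,0],0,-1],[[0.002,0,0],0,-1],[[0.002,0,0],0,-1],[[0.002,0,0],0,-1],[[0.002,0,0],0,-1],[[0.001,0,0],0,-1],[[0.001,0,0],0,-1]]'
python3 - <<'E'
from h import *
s=ctrl.read_state();print(s['ee_pos'],s['contact_force'])
c=snap('top','t5');H,S,V=cv2.split(cv2.cvtColor(c['pixels'][:,:,::-1],cv2.COLOR_BGR2HSV))
m=(H>100)&(H<125)&(S>150);m[:200]=0;m[260:]=0;m[:,:220]=0;m[:,340:]=0
p=np.argwhere(m)[:,::-1].mean(0);print(p,w(c,*p,55))
E
```

```text
time: 12.5
ee_pos: [499.0, 38.1, 65.2]
orientation: [-3.141, 0.001, 1.768]
contact_force: [-5.2, -4.8, 6.2]
width: 0.263
grasp_force: 8.0
[498.95129096  38.12199549  65.20770656] [-5.24539224 -4.78635961  6.22800787]
[306.90769231 228.86153846] [515.1 -55.7  55. ]
```

```bash
python3 - <<'E'
from h import *
s=snap('side','s5'); t=load('t5')
cv2.imwrite('pics/s5c.png',np.hstack([cv2.resize(s['pixels'][160:270,220:340,::-1],(400,366),interpolation=cv2.INTER_CUBIC),cv2.resize(t['pixels'][170:270,240:350,::-1],(400,366),interpolation=cv2.INTER_CUBIC)]))
E
```

```text
(no output)
```

View pics/s5c.png

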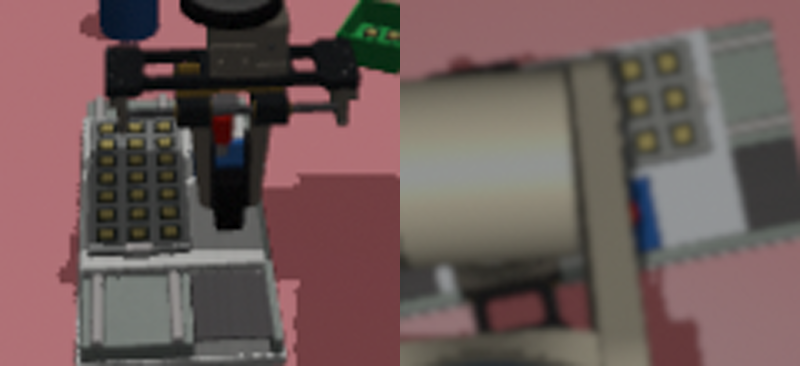

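The top crop shows the plate's end shifted about 18.6 mm, the same distance as the tool, so the grip isn't slipping. I'll continue slowly.

```bash
python3 -m crank '[[[0.001,0,0],0,-1],[[0.001,0,0],0,-1],[[0.001,0,0],0,-1],[[0.001,0,0],0,-1],[[0.001,0,0],0,-1],[[0.001,0,0],0,-1],[[0.001,0,0],0,-1],[[0.001,0,0],0,-1]]'
```

```text
time: 13.4
ee_pos: [497.4, 45.9, 65.2]
orientation: [-3.141, 0.001, 1.768]
contact_force: [-4.3, -5.4, 5.5]
width: 0.259
grasp_force: 8.0
```

```bash
python3 -m crank '[[[0.001,0,0],0,-1],[[0.001,0,0],0,-1],[[0.001,0,0],0,-1],[[0.001,0,0],0,-1],[[0.001,0,0],0,-1],[[0.001,0,0],0,-1]]'
```

```text
time: 14.0
ee_pos: [496.2, 51.8, 65.2]
orientation: [-3.141, 0.001, 1.768]
contact_force: [-4.5, -4.2, 6.7]
width: 0.261
grasp_force: 8.0
```

```bash
cat > chk.py <<'E'
from h import *
c=vision.camera('side');H,S,V=cv2.split(cv2.cvtColor(c['pixels'][:,:,::-1],cv2.COLOR_BGR2HSV))
m=((H<8)|(H>172))&(S>190);m[:180]=0;m[260:]=0;m[:,:265]=0;m[:,320:]=0
p=np.argwhere(m)[:,::-1]
if len(p):
    P=np.array([w(c,*q) for q in p]); print(len(p),p.min(0),p.max(0),'median',np.median(P,0).round(1),'zmax',np.percentile(P[:,2],90).round(1))
b=(H>100)&(H<125)&(S>130);b[:185]=0;b[260:]=0;b[:,:265]=0;b[:,320:]=0
p=np.argwhere(b)[:,::-1]; P=np.array([w(c,*q) for q in p]); print('block',len(p),p.min(0),p.max(0),'ymax',np.percentile(P[:,1],95).round(1))
s=ctrl.read_state();print(s['time'],s['ee_pos'],s['contact_force'])
E
python3 chk.py; python3 - <<'E'
from h import *
for f in('s4','s5'):
    c=load(f);H,S,V=cv2.split(cv2.cvtColor(c['pixels'][:,:,::-1],cv2.COLOR_BGR2HSV))
    m=((H<8)|(H>172))&(S>190);m[:180]=0;m[260:]=0;m[:,:265]=0;m[:,320:]=0
    p=np.argwhere(m)[:,::-1];P=np.array([w(c,*q) for q in p]);print(f,len(p),p.min(0),p.max(0),np.median(P,0),np.percentile(P[:,2],90))
E
```

```text
39 [284 198] [289 205] median [509.5 -19.   87.1] zmax 98.4
block 63 [284 205] [293 213] ymax 46.7
14.05 [496.14799996  51.94746159  65.18497692] [-4.9794147  -3.57527998  7.22041669]
s4 51 [283 189] [288 198] [519.4 -55.9  89.9] 98.3
s5 39 [284 195] [288 202] [513.7 -32.7  87.3] 98.4
```

Tracking works: the head top is still at 98 mm, so the pin is riding on the strip. I'll keep going in short calls.

```bash
python3 -m crank '[[[0.001,0,0],0,-1],[[0.001,0,0],0,-1],[[0.001,0,0],0,-1],[[0.001,0,0],0,-1],[[0.001,0,0],0,-1]]';python3 chk.py
```

```text
time: 14.55
ee_pos: [495.2, 56.7, 65.2]
orientation: [-3.141, 0.001, 1.768]
contact_force: [-5.3, -4.1, 6.7]
width: 0.262
grasp_force: 8.0
42 [284 199] [289 206] median [508.6 -14.3  86.8] zmax 98.4
block 62 [284 206] [293 215] ymax 47.4
14.6 [495.22846731  56.86730252  65.19805811] [-4.95562343 -3.72756897  6.61172159]
```

```bash
python3 -m crank '[[[0.001,0,0],0,-1],[[0.001,0,0],0,-1],[[0.001,0,0],0,-1],[[0.001,0,0],0,-1],[[0.001,0,0],0,-1]]';python3 chk.py
```

```text
time: 15.1
ee_pos: [494.2, 61.7, 65.2]
orientation: [-3.141, 0.001, 1.768]
contact_force: [-4.9, -3.6, 6.1]
width: 0.264
grasp_force: 8.0
41 [284 200] [289 207] median [508.1  -9.9  86.6] zmax 97.9
block 63 [284 207] [293 216] ymax 55.5
15.15 [494.19369413  61.7778877   65.18555376] [-5.38765539 -3.20831707  6.17704508]
```

```bash
python3 -m crank '[[[0.001,0,0],0,-1],[[0.001,0,0],0,-1],[[0.001,0,0],0,-1],[[0.001,0,0],0,-1],[[0.001,0,0],0,-1]]';python3 chk.py
```

```text
time: 15.65
ee_pos: [493.3, 66.6, 65.2]
orientation: [-3.141, 0.001, 1.768]
contact_force: [-2.8, -4.3, 5.8]
width: 0.261
grasp_force: 8.0
41 [284 201] [289 208] median [507.3  -4.   85.3] zmax 98.8
block 64 [285 208] [294 217] ymax 75.3
15.7 [493.22909801  66.66861598  65.19124681] [-4.3314001  -2.4218985   5.61968183]
```

```bash
python3 chk.py | grep -q 'zmax 9[5-9]' && python3 -m crank '[[[0.001,0,0],0,-1],[[0.001,0,0],0,-1],[[0.001,0,0],0,-1],[[0.001,0,0],0,-1]]';python3 chk.py
```

```text
time: 16.15
ee_pos: [492.5, 70.5, 65.2]
orientation: [-3.141, 0.001, 1.768]
contact_force: [-5.0, -3.7, 6.5]
width: 0.262
grasp_force: 8.0
38 [284 202] [289 209] median [ 5.069e+02 -2.000e-01  8.670e+01] zmax 96.8
block 64 [285 209] [294 218] ymax 78.6
16.2 [492.45304104  70.60915167  65.20153046] [-4.24971867 -2.92623828  6.29183219]
```

```bash
python3 chk.py | grep -q 'zmax 9[5-9]' && python3 -m crank '[[[0.001,0,0],0,-1],[[0.001,0,0],0,-1],[[0.001,0,0],0,-1],[[0.001,0,0],0,-1]]';python3 chk.py
```

```text
time: 16.65
ee_pos: [491.7, 74.4, 65.2]
orientation: [-3.141, 0.001, 1.768]
contact_force: [-5.4, -4.6, 7.0]
width: 0.262
grasp_force: 8.0
38 [284 203] [289 210] median [506.4   3.5  85.6] zmax 97.5
block 69 [285 209] [294 231] ymax 85.7
16.7 [491.70265403  74.51384143  65.226451  ] [-4.22997163 -2.68954697  6.14038493]
```

```bash
python3 chk.py | grep -q 'zmax 9[5-9]' && python3 -m crank '[[[0.001,0,0],0,-1],[[0.001,0,0],0,-1],[[0.001,0,0],0,-1],[[0.001,0,0],0,-1]]';python3 chk.py
```

```text
time: 17.15
ee_pos: [490.9, 78.3, 65.2]
orientation: [-3.141, 0.001, 1.768]
contact_force: [-3.3, -4.4, 6.1]
width: 0.261
grasp_force: 8.0
38 [285 204] [289 211] median [505.8   7.6  85.8] zmax 97.2
block 71 [285 210] [294 219] ymax 81.4
17.2 [490.91465825  78.4619794   65.20385561] [-4.41395459 -3.1499932   6.62896743]
```

```bash
python3 chk.py | grep -q 'zmax 9[5-9]' && python3 -m crank '[[[0.001,0,0],0,-1],[[0.001,0,0],0,-1],[[0.001,0,0],0,-1],[[0.001,0,0],0,-1]]';python3 chk.py
```

```text
time: 17.65
ee_pos: [490.1, 82.3, 65.2]
orientation: [-3.141, 0.001, 1.768]
contact_force: [-3.9, -3.4, 6.8]
width: 0.263
grasp_force: 8.0
35 [285 205] [290 211] median [502.8  11.9  87.5] zmax 96.6
block 72 [285 211] [294 220] ymax 84.1
17.7 [490.09279666  82.38346955  65.1938326 ] [-4.95598576 -3.89059247  6.52089303]
```

```bash
python3 chk.py | grep -q 'zmax 9[5-9]' && python3 -m crank '[[[0.001,0,0],0,-1],[[0.001,0,0],0,-1],[[0.001,0,0],0,-1],[[0.001,0,0],0,-1]]';python3 chk.py
```

```text
time: 18.15
ee_pos: [489.3, 86.2, 65.2]
orientation: [-3.141, 0.001, 1.768]
contact_force: [-5.3, -3.7, 6.4]
width: 0.261
grasp_force: 8.0
35 [285 206] [290 212] median [502.4  15.8  87.3] zmax 95.8
block 73 [285 212] [294 221] ymax 86.5
18.2 [489.31296664  86.32286106  65.2048894 ] [-4.87922422 -3.76924961  6.5935725 ]
```

```bash
python3 chk.py | grep -q 'zmax 9[5-9]' && python3 -m crank '[[[0.001,0,0],0,-1],[[0.001,0,0],0,-1],[[0.001,0,0],0,-1],[[0.001,0,0],0,-1]]';python3 chk.py
```

```text
time: 18.65
ee_pos: [488.5, 90.2, 65.2]
orientation: [-3.141, 0.0, 1.768]
contact_force: [-4.4, -4.8, 6.7]
width: 0.263
grasp_force: 8.0
32 [285 207] [290 213] median [504.4  19.2  84.4] zmax 95.2
block 70 [285 213] [294 222] ymax 81.7
18.7 [488.53272405  90.27101113  65.20724796] [-4.34808024 -3.30222451  6.41416644]
```

```bash
python3 chk.py | grep -q 'zmax 9[5-9]' && python3 -m crank '[[[0.001,0,0],0,-1],[[0.001,0,0],0,-1],[[0.001,0,0],0,-1],[[0.001,0,0],0,-1]]';python3 chk.py
```

```text
32 [285 207] [290 213] median [504.4  20.   84.6] zmax 94.4
block 70 [285 213] [294 222] ymax 82.5
18.8 [488.5079881   90.26754204  65.16464429] [-4.85354999 -3.27177726  5.88905977]
```

The head's median z is still about 85 mm, so it's riding; the top is just partly hidden by the gripper. I'll use the median as the guard from here.

```bash
python3 chk.py | grep -q '8[1-9].*zmax 9[1-9]' && python3 -m crank '[[[0.001,0,0],0,-1],[[0.001,0,0],0,-1],[[0.001,0,0],0,-1],[[0.001,0,0],0,-1]]';python3 chk.py
```

```text
time: 19.25
ee_pos: [487.8, 94.1, 65.2]
orientation: [-3.141, 0.0, 1.768]
contact_force: [-5.2, -3.9, 6.5]
width: 0.258
grasp_force: 8.0
52 [285 208] [290 218] median [502.   18.6  75.8] zmax 86.5
block 63 [285 214] [295 223] ymax 89.6
19.3 [487.75976894  94.22810134  65.20023389] [-4.66573937 -2.81250813  6.31960529]
```

```bash
python3 chk.py | grep -q '8[1-9].*zmax 9[1-9]' && python3 -m crank '[[[0.001,0,0],0,-1],[[0.001,0,0],0,-1],[[0.001,0,0],0,-1],[[0.001,0,0],0,-1]]';python3 chk.py
```

```text
53 [285 208] [290 218] median [501.8  18.8  74.5] zmax 85.5
block 62 [285 214] [295 223] ymax 89.3
19.4 [487.75064349  94.20894687  65.2137041 ] [-5.03083724 -2.37831363  6.84718272]
```

```bash
python3 chk.py | grep -q '8[1-9].*zmax 9[1-9]' && python3 -m crank '[[[0.001,0,0],0,-1],[[0.001,0,0],0,-1],[[0.001,0,0],0,-1],[[0.001,0,0],0,-1]]';python3 chk.py
```

```text
51 [285 208] [290 218] median [502.1  18.7  74.6] zmax 84.6
block 62 [285 214] [295 223] ymax 88.9
19.5 [487.7435377   94.22451808  65.20485663] [-5.0390264  -2.52792885  6.74434466]
```

The pin has dropped, with the head about 13 mm lower. I'll release, lift clear and check.

```bash
python3 -m crank '[[[0,0,0],0,-0.3],[[0,0,0],0,-0.1],[[0,0,0],0,0],[[0,0,0],0,0],[[0,0,-0.015],0,0],[[0,0,-0.03],0,0],[[0,0,-0.035],0,0],[[-0.03,0,0],0,0],[[-0.04,0,0],0,0],[[-0.04,0,0],0,0],[[-0.04,0,0],0,0],[[0,0,0],0,0],[[0,0,0],0,0]]'
python3 - <<'E'
from h import *
c=snap('wrist','w6'); s=snap('side','s6')
cv2.imwrite('pics/s6c.png',np.hstack([cv2.resize(s['pixels'][170:270,230:350,::-1],(400,333),interpolation=cv2.INTER_CUBIC),cv2.resize(c['pixels'][:,:,::-1],(400,333))]))
H,S,V=cv2.split(cv2.cvtColor(c['pixels'][:,:,::-1],cv2.COLOR_BGR2HSV))
m=((H<8)|(H>172))&(S>170);m[240:]=0
k,l,st,ce=cv2.connectedComponentsWithStats(m.astype('uint8'))
for i in range(1,k):
    if st[i,4]>60:
        P=np.array([w(c,*q) for q in np.argwhere(l==i)[:,::-1]]); print(ce[i],st[i,4],np.median(P,0),np.percentile(P[:,2],[5,95]))
E
```

```text
time: 20.8
ee_pos: [517.4, -53.3, 144.4]
orientation: [-3.141, -0.0, 1.766]
contact_force: [-0.1, 0.7, 0.6]
width: 0.499
grasp_force: 0.0
[290.78481013 143.00632911] 158 [509.3   7.6  82.7] [81.785 83.3  ]
```

View pics/s6c.png

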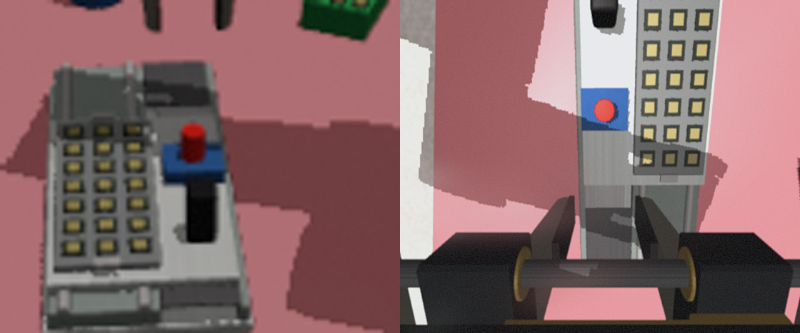

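The head top is at 82.7 mm (83 mm means fully home), and the head rests on the blue block with the robot clear of everything.

```bash
python3 -c "
from workcell import ctrl
print(ctrl.close_job())"
```

```text
the job is handed in; nothing more can be done
None
```

The carrier is locked at its station and the job is handed in: the pin is fully home (head top measured at 82.7 mm against 83 mm nominal), the robot is clear of everything, and the arm never came near the flask, tub or trays. The hand-in gave no verdict.

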